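# Re-zero the concentric tuning knobs of a receiver

### The arm

A 6-joint arm with a two-finger parallel gripper is mounted at the origin on the work surface. World frame = base frame: x ahead of the robot, y to its left, z up, the work surface at z = 0. Lengths are in m, angles in rad, forces in N, time in s.
With the tool pointing down it reaches from about 0.35 to 0.875 m from the base axis. Payload 4.2 kg.
Tool frame: the origin (TCP) lies midway between the tips of the shut fingers; the grasp point (between the pads) lies 19 mm behind it; z points along the fingers, y is the line along which they close (so a half turn about z gives the same grasp; the last joint's range is limited). The gripper opens to 85 mm and grips with 20 to 120 N. Pads are 22 mm wide; open, the fingers measure 114 mm over their backs; the gripper's body (76 mm by 85 mm) begins 54 mm behind the grasp point. The pads swing forward as they close: fully open they stand 13 mm farther back than shut.
Start: joints at [-1.022, 0.385, 0.008, 0, -1.194, -0.259], TCP at [0.179, -0.599, 0.231] pointing down, gripper open.
Joint ranges: [-3.14, 3.14], [-1.21, 2.06], [-1.07, 1.41], [-3.16, 2.05], [-2.99, -0.16], [-3.1, 3.1]. Speed limits (rad/s): [2.79, 2.79, 3.14, 3.14, 3.14, 3.14].

### API

Orientations are given as a rotation vector (axis times angle).
In Python, from rig import sensors, grab_frame, env gives the robot as it stands. The module is installed in compiled form; this text tells all that it offers.
- The arm moves only by the shell command python3 -m pendant 'ROWS' [FORCE]. ROWS is JSON, a list of rows, each an object of numbers: "hand": the opening, from 0 (shut) to 1 (fully open); "dx", "dy", "dz": the shift along the tool's x, y, z in units of 60 mm (1.0 is 60 mm); "ax", "ay", "az": the turn, a rotation vector about the tool's x, y, z in units of 6 degrees (1.0 is 6 degrees). In form: [{"hand": .., "dx": .., "dy": .., "dz": .., "ax": .., "ay": .., "az": ..}, ...]. A call has 1 to 5 rows; each row is the pose to reach, as a shift and turn from the pose commanded when the call began, along the tool's axes at that moment; what a row does not reach only later rows make up. A row lasts 1/8 s, in which the tool goes at most 62.5 mm and 10.7 degrees, less where a joint would pass 70% of its speed; a pose out of reach is approached as far as the arm can. A call with a gripper value outside its range is refused whole. The fingers move at their own pace and stop on an object; FORCE is the grip in N (left out, the last holds). Time passes only in rows, so rows that repeat a pose let the fingers close. It gives the time, the measured TCP pose, the force, the opening and the grip force at its end, in the units of the state.
- sensors.observe(): the state, without advancing time (a new reading comes with each control period).
- grab_frame(name): name is "scene" or "top" or "wrist"; returns a dict with "img" (420x560x3 uint8, red, green, blue), "fovy" (degrees; the focal length in pixels is half the picture's height over the tangent of half this angle, whatever the lens; pixels are square), "cx", "cy" (the principal point, pixels), "cam_to_world" (4x4, takes a point from camera to world coordinates). Camera axes: x right, y down, z forward; pixel columns grow to the right and rows downward; lengths in m; the calibration is good to about 2 mm. A picture is of the moment at which its call begins. There is no depth.
- env.sign_off(): hands the job in; it is judged then, once.
The state is a dict: "t": time; "joint_pos": joint angles; "qd": joint speeds; "tau": joint torques, N m; "eef_pos": TCP position; "eef_rot": TCP orientation; "contact_force": force on the tool from outside, world axes, zero at the start; "moment": the same for the moment, N m; "finger_gap": opening from 0.0 (shut) to 1.0 (fully open); "grip_force": force on a finger pad.
Only numpy, scipy, OpenCV 4.12 (cv2) and the standard library are available. Lean on these libraries where they do the work, as an engineer would, in place of code of your own. Each camera call takes 0.05 s, during which the arm holds its last target. There are 200 camera calls.

### The job

Re-zero the receiver's tuner: without disturbing the inner fine knob, turn the outer coarse ring gently anticlockwise (seen from above) until you feel its red lug press against the brass eccentric stop, and hold it there for a moment with a light push (3 to 6 N; 10 N would shift the stop). Then, leaving the ring at the stop, turn the inner fine knob clockwise until its white pointer points straight at the red lug. Let go, and leave everything else on the desk as it stands.

Things in the scene. Friction and masses are not known exactly. Their poses are not given: they have to be found in the camera images.
- turntable: Locked cast aluminium turntable, 260 mm across, 45 mm high. Origin: centre of its underside; z up. On it lies the receiver, a dark box 220 x 170 x 55 mm, grey panel up 100 mm above the desk. The concentric knob pair (vertical axis) stands 30 mm along the turntable's +x from its centre on a dark bezel disc, 88 mm across, top 103 mm above the desk. Other panel parts are under 12 mm high.
- coarse_ring: Outer coarse ring, black, ribbed. Origin on the axis at the bezel top (103 mm above the desk), x through its red lug, z up. Skirt 44 mm diameter up to 14 mm above the origin, then the grip drum, 50 mm diameter, 14 to 36 mm above it: grip there, fingertips above lug and stop. Stiff: friction about 0.35 N m; stays where left. It turns 0.4 to 1.6 rad anticlockwise (positive about z) to the stop.
- lug (a point): Top of the red lug, 31 mm from the axis, 9 mm above the bezel; x points outward from the axis. The lug is a red block, 8 mm wide, from the skirt to 35 mm from the axis, 1 to 9 mm above the bezel. A red stripe on top of the ring marks its direction too.
- stop: Brass stop on a small clip at the bezel's rim, clamped to the bezel; it does not give under a light push. Origin on the knob axis at the bezel top, x axis towards the stop's screw.
- stop_screw (a point): Dark screw, on top of a round brass eccentric bush (11 mm diameter, 9 mm high), 31 mm from the axis; x outward. The bush sits 3 mm off-centre from the screw, as last set, not measured: the lug's flank meets it with lug and screw points 7 to 12.8 mm apart, lug direction 0.22 to 0.42 rad clockwise of the screw's. 1 N at the lug adds 0.03 N m about the axis to the ring's friction; 10 N shifts it.
- fine_knob: Inner fine knob, aluminium, 24 mm diameter, 26 mm tall, over the ring on the same axis. Origin on the axis at its underside (141 mm above the desk, 2 mm above the ring's top), x along its pointer, z up. Turns easily (0.02 N m), stays where left. Grip with the fingertips 6 mm or more above its underside, clear of pointer and ring. It must turn 0.4 to 1.65 rad clockwise.
- pointer (a point): Tip of the fine knob's white pointer, a nose 5 mm wide and 4 mm high at the knob's foot, reaching 17.5 mm from the axis; continued by a white stripe on the knob's top. x axis points outward from the knob axis.
- insulator: White ribbed porcelain insulator, 48 mm diameter, 66 mm tall, bystander. Origin under its centre.
- valve_a: Smoky glass valve standing on its black base, 38 mm diameter, 82 mm tall, bystander. Origin under its centre.
- valve_b: The second such valve, bystander.
- valve_puller: Steel valve puller with rubber jaws lying flat, 160 mm long, 14 mm high, bystander. Origin under its middle, x along it.
- screw_jar: Jar of screws, 54 mm diameter, 60 mm tall, bystander. Origin under its centre.
- valve_carton: Cardboard valve carton 45 x 45 x 100 mm standing, bystander. Origin under its centre.

How it is judged:
On the way, in this order (a step that is already met when the one before it is completed fails the run):
1. the coarse ring's lug presses on the stop with more than 2 N for 0.3 s, the fine knob's pointer being within 2.5 mm of where it started (contact force between coarse_ring and stop above 2 N and distance of pointer from where it was at the start of the episode below 0.0025 m), for 0.3 s.
2. the fine knob's pointer is in line with the red lug to within 0.14 rad (8 degrees) and the lug is still at the stop (lug and screw points within 14.5 mm) (angle between the x axis of pointer and the x axis of lug, either way round below 0.14 rad and horizontal distance between pointer and lug below 0.02 m and horizontal distance between lug and stop_screw below 0.0145 m), for 0.2 s.
At the end, for the whole second after the job is handed in: The red lug is at the stop (lug and screw points within 14.5 mm), the fine knob's pointer points at the lug within 0.14 rad (8 degrees), knobs released (all of step 2); the robot touches nothing.
It fails at once if the lug is forced against the stop with more than 10 N (contact force between coarse_ring and stop above 10 N).
It fails at once if a bystander on the desk is moved by more than 20 mm (distance of any of insulator, valve_a, valve_b, valve_puller, screw_jar, valve_carton from where it was at the start of the episode above 0.02 m).
It also fails if it takes over 72 s, if anything falls off the work surface, if the arm or the gripper's body presses on something with over 40 N, if the wrist force passes 120 N, or if a joint passes its speed limit or range.

## Working session

There is one attempt and no reset: what is moved stays moved. The work goes in short steps, Python scripts to look and compute and a shell command to move; the robot and the scene stay as the last step left them, time stands still between calls to the robot, and variables do not carry over. Pictures are saved under pics/ and viewed, at most 10 in all, crops included, and the job is handed in when it is done.

```bash
mkdir -p pics
cat > h.py <<'E'
import numpy as np, cv2
from rig import sensors, grab_frame, env
def snap(n,f):
    d=grab_frame(n); cv2.imwrite('pics/'+f+'.png',d['img'][:,:,::-1]); np.savez('pics/'+f+'.npz',**{k:d[k] for k in d}); return d
def load(f): return dict(np.load('pics/'+f+'.npz'))
def ray(d,u,v,z):
    f=d['img'].shape[0]/2/np.tan(np.radians(float(d['fovy']))/2); T=d['cam_to_world']
    r=T[:3,:3]@np.array([(u-d['cx'])/f,(v-d['cy'])/f,1]); return T[:3,3]+r*(z-T[2,3])/r[2]
def proj(d,p):
    f=d['img'].shape[0]/2/np.tan(np.radians(float(d['fovy']))/2); T=d['cam_to_world']
    c=T[:3,:3].T@(np.array(p)-T[:3,3]); return c[:2]/c[2]*f+[d['cx'],d['cy']]
E
python3 - <<'E'
from h import *
a=[snap(n,n+'0') for n in ('scene','top')]
cv2.imwrite('pics/both.png',cv2.resize(np.vstack([x['img'] for x in a])[:,:,::-1],None,fx=.7,fy=.7))
for x in a: print(x['fovy'],x['cx'],x['cy'],x['cam_to_world'].round(3))
print(sensors.observe())
E
```

```text
53.67577898463424 283.65509748302185 209.7642000843076 [[ 0.753  0.525 -0.397  1.035]
 [ 0.658 -0.597  0.459 -0.55 ]
 [ 0.005 -0.607 -0.795  1.011]
 [ 0.     0.     0.     1.   ]]
46.78361174092804 276.0953794042923 212.13336910424587 [[ 0.027 -0.981  0.191  0.37 ]
 [-1.    -0.028  0.    -0.029]
 [ 0.005 -0.191 -0.982  1.191]
 [ 0.     0.     0.     1.   ]]
{'t': 0.1, 'joint_pos': array([-1.02239778e+00,  3.85477815e-01,  6.73976699e-03, -3.90260358e-04,
       -1.19396908e+00, -2.58591698e-01]), 'qd': array([ 0.00036298, -0.00053511,  0.00227519,  0.00054587, -0.0003734 ,
       -0.00041153]), 'tau': array([-5.24643292e-04, -3.93319309e+01,  1.88930243e+01,  4.19788510e+00,
       -2.60148910e-03,  7.99764308e-06]), 'eef_pos': array([ 0.17845699, -0.59844115,  0.23032981]), 'eef_rot': array([ 4.53352044e-01, -3.10828728e+00, -2.98376973e-03]), 'contact_force': array([-0.15417908,  0.55033088, -0.89713652]), 'moment': array([0.00778483, 0.00131731, 0.00398399]), 'grip_force': 0.0, 'finger_gap': 1.0021797459961013}
```

View pics/both.png

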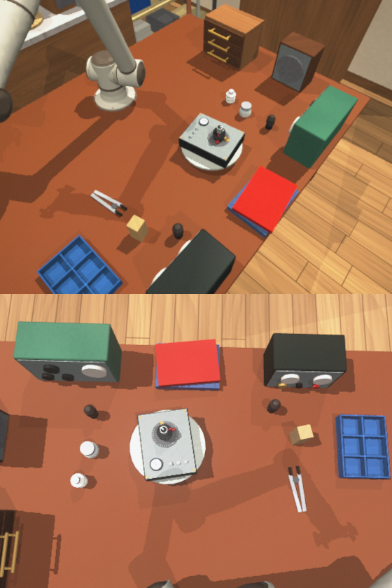

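The receiver sits on the turntable, with the knob at about (236,197) in the top picture and (313,190) in the scene picture. The bystanders are well away from it. Next I'll crop in on the knob.

Run:
```python
from h import *
a=load('top0')['img'][160:235,190:290]; b=load('scene0')['img'][150:225,265:365]
cv2.imwrite('pics/c1.png',cv2.resize(np.hstack([a[:,:],b]),None,fx=4,fy=4,interpolation=cv2.INTER_CUBIC)[:,:,::-1])
d=load('top0'); print(ray(d,236,197,.14))
d=load('scene0'); print(ray(d,313,186,.16))
```

```text
[0.60631334 0.06118646 0.14      ]
[0.61646127 0.0550788  0.16      ]
```

View pics/c1.png

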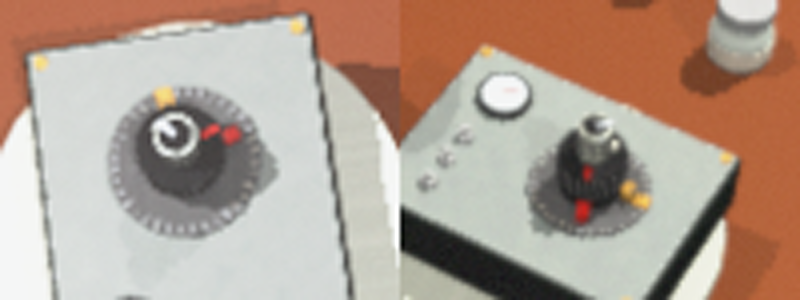

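```bash
cat >> h.py <<'E'
from scipy.spatial.transform import Rotation as R
def down(psi): # tool z down, tool y axis at world angle psi
    y=np.array([np.cos(psi),np.sin(psi),0]); z=np.array([0,0,-1.]); x=np.cross(y,z); return R.from_matrix(np.c_[x,y,z])
def plan(p,psi):
    s=sensors.observe(); R0=R.from_rotvec(s['eef_rot']); 
    best=None
    for q in (psi,psi+np.pi):
        w=(R0.inv()*down(q)).as_rotvec()
        if best is None or np.linalg.norm(w)<np.linalg.norm(best): best=w
    print('d',(R0.inv().apply(np.array(p)-s['eef_pos'])/.06).round(3),'a',np.degrees(best/6).round(3),'q6',s['joint_pos'][5].round(3))
def st():
    s=sensors.observe(); R0=R.from_rotvec(s['eef_rot']); y=R0.as_matrix()[:,1]
    print('t',round(s['t'],2),'p',s['eef_pos'].round(4),'psi',np.arctan2(y[1],y[0]).round(4),'z',R0.as_matrix()[:,2].round(3),'F',s['contact_force'].round(2),'M',s['moment'].round(3),'gap',round(s['finger_gap'],3),'grip',round(s['grip_force'],1),'q6',s['joint_pos'][5].round(3))
E
python3 - <<'E'
from h import *
d=load('top0')
for n,u,v,z in (('knob',175,136,.167),('bez',188,160,.103),('lug',232,135,.112),('stop',165,97,.112)): print(n,ray(d,190+u/4,160+v/4,z))
d=load('scene0')
for n,u,v,z in (('knob',199,123,.167),('lug',183,210,.112),('stop',234,193,.112),('lugstripe',188,172,.139)): print(n,ray(d,265+u/4,150+v/4,z))
st(); plan([.50,.05,.33],np.pi/2)
E
```

```text
knob [0.60675022 0.06402434 0.167     ]
bez [0.60765369 0.06175996 0.103     ]
lug [0.62097585 0.03657025 0.112     ]
stop [0.64218604 0.07573046 0.112     ]
knob [0.61176751 0.06782688 0.167     ]
lug [0.62574013 0.03821158 0.112     ]
stop [0.64293157 0.07345115 0.112     ]
lugstripe [0.6198174  0.04856408 0.139     ]
t 0.1 p [ 0.1785 -0.5984  0.2303] psi 1.8605 z [-0.001  0.002 -1.   ] F [-0.15  0.55 -0.9 ] M [0.008 0.001 0.004] gap 1.002 grip 0.0 q6 -0.259
d [-8.222  8.83  -1.645] a [ 0.018 -0.004  2.766] q6 -0.259
```

```bash
python3 -m pendant '[{"hand":1,"dx":-0.2,"dy":0.3,"dz":-0.8},{"hand":1,"dx":-0.8,"dy":0.9,"dz":-1.5},{"hand":1,"dx":-1.5,"dy":1.6,"dz":-1.6},{"hand":1,"dx":-2.1,"dy":2.3,"dz":-1.6},{"hand":1,"dx":-2.7,"dy":3,"dz":-1.6}]' 40
python3 -m pendant '[{"hand":1,"dx":-0.6,"dy":0.7,"az":0.5},{"hand":1,"dx":-1.2,"dy":1.4,"az":1},{"hand":1,"dx":-1.8,"dy":2.1,"az":1.5},{"hand":1,"dx":-2.4,"dy":2.6,"az":2},{"hand":1,"dx":-3,"dy":3.2,"az":2.77}]'
python3 - <<'E'
from h import *
st(); plan([.56,.06,.33],np.pi/2)
E
```

```text
t 0.1 p [ 0.1785 -0.5984  0.2303] psi 1.8605 z [-0.001  0.002 -1.   ] F [-0.15  0.55 -0.9 ] M [0.008 0.001 0.004] gap 1.002 grip 0.0 q6 -0.259
d [-9.228  8.704 -1.646] a [ 0.018 -0.004  2.766] q6 -0.259invalid input at $[0]: expected keys hand, dx, dy, dz, ax, ay, az
invalid input at $[0]: expected keys hand, dx, dy, dz, ax, ay, az
```

All seven keys are required in every row.

```bash
python3 -m pendant '[{"hand":1,"dx":-0.2,"dy":0.3,"dz":-0.8,"ax":0,"ay":0,"az":0},{"hand":1,"dx":-0.8,"dy":0.9,"dz":-1.5,"ax":0,"ay":0,"az":0},{"hand":1,"dx":-1.5,"dy":1.6,"dz":-1.6,"ax":0,"ay":0,"az":0},{"hand":1,"dx":-2.1,"dy":2.3,"dz":-1.6,"ax":0,"ay":0,"az":0},{"hand":1,"dx":-2.7,"dy":3,"dz":-1.6,"ax":0,"ay":0,"az":0}]' 40
python3 -m pendant '[{"hand":1,"dx":-0.6,"dy":0.7,"dz":0,"ax":0,"ay":0,"az":0.5},{"hand":1,"dx":-1.2,"dy":1.4,"dz":0,"ax":0,"ay":0,"az":1},{"hand":1,"dx":-1.8,"dy":2.1,"dz":0,"ax":0,"ay":0,"az":1.5},{"hand":1,"dx":-2.4,"dy":2.6,"dz":0,"ax":0,"ay":0,"az":2},{"hand":1,"dx":-3,"dy":3.2,"dz":0,"ax":0,"ay":0,"az":2.77}]'
python3 - <<'E'
from h import *
st(); plan([.56,.06,.33],np.pi/2)
E
```

```text
t: 0.72
eef_pos: [0.2828, -0.3783, 0.3271]
eef_rot: [-0.453, 3.109, 0.001]
contact_force: [-0.2, 0.2, 0.7]
finger_gap: 1.003
grip_force: 0.0
t: 1.35
eef_pos: [0.4004, -0.1431, 0.3272]
eef_rot: [-0.004, -3.142, -0.0]
contact_force: [1.3, -1.4, -0.2]
finger_gap: 1.004
grip_force: 0.0
t 1.35 p [ 0.4004 -0.1431  0.3272] psi 1.5681 z [-0.  0. -1.] F [ 1.33 -1.39 -0.23] M [-0.031 -0.065 -0.007] gap 1.004 grip 0.0 q6 -1.615
d [-2.652  3.392 -0.047] a [ 0.001 -0.001 -0.026] q6 -1.615
```

```bash
python3 -m pendant '[{"hand":1,"dx":-0.5,"dy":0.7,"dz":0,"ax":0,"ay":0,"az":0},{"hand":1,"dx":-1,"dy":1.4,"dz":0,"ax":0,"ay":0,"az":0},{"hand":1,"dx":-1.5,"dy":2.1,"dz":0,"ax":0,"ay":0,"az":0},{"hand":1,"dx":-2,"dy":2.8,"dz":0,"ax":0,"ay":0,"az":0},{"hand":1,"dx":-2.6,"dy":3.4,"dz":0,"ax":0,"ay":0,"az":0}]'
python3 - <<'E'
from h import *
print(sensors.observe()['joint_pos'])
d=snap('wrist','w1'); T=d['cam_to_world']; print(T.round(3),d['fovy'],d['cx'],d['cy'],proj(d,[.609,.065,.167]))
st()
E
```

```text
t: 1.98
eef_pos: [0.5565, 0.0609, 0.3272]
eef_rot: [0.001, -3.141, -0.0]
contact_force: [0.8, -0.5, 1.0]
finger_gap: 0.999
grip_force: 0.0
[ 3.98400745e-01  2.21235148e-01  1.38714417e-02 -2.11770403e-04
 -1.36381099e+00 -1.96845494e+00]
[[-0.001  0.95   0.313  0.476]
 [ 1.     0.001  0.     0.061]
 [-0.     0.313 -0.95   0.47 ]
 [ 0.     0.     0.     1.   ]] 66.42376261292708 280.76516792622556 211.85921844162203 [284.72146481 242.50712223]
t 2.02 p [0.5606 0.0643 0.3252] psi 1.5737 z [ 0.  0. -1.] F [5.5  1.35 0.91] M [ 0.186 -0.685 -0.058] gap 1.003 grip 0.0 q6 -1.969
```

View pics/w1.png

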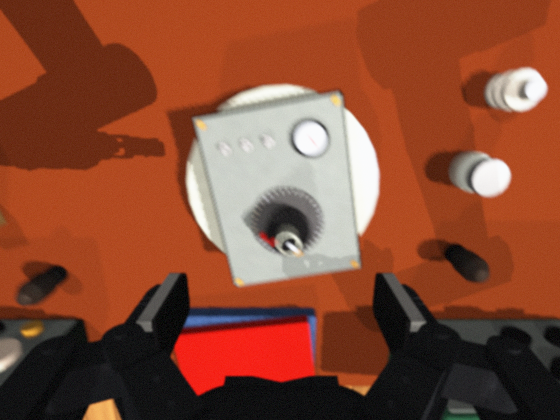

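The wrist picture shows the knob pair near (288,240) with the red lug at about (266,239), towards -y. The stop is hidden behind the knob. I'll enlarge that area.

Run:
```python
from h import *
a=grab_frame('wrist'); np.savez('pics/w2.npz',**a)
T=a['cam_to_world']; print(T[:3,3])
cv2.imwrite('pics/c2.png',cv2.resize(a['img'][175:265,225:345],None,fx=6,fy=6,interpolation=cv2.INTER_CUBIC)[:,:,::-1])
st()
for p in ([.609,.065,.167],[.609,.065,.103]): print((proj(a,p)-[225,175])*6)
```

```text
[0.47987638 0.06400076 0.46815366]
t 2.08 p [0.5582 0.0624 0.3248] psi 1.5735 z [-0.003 -0.001 -1.   ] F [-1.31 -1.48 -0.59] M [-0.023  0.081 -0.011] gap 1.0 grip 0.0 q6 -1.967
[337.73340823 386.89436886]
[337.1835479  261.07779171]
```

View pics/c2.png

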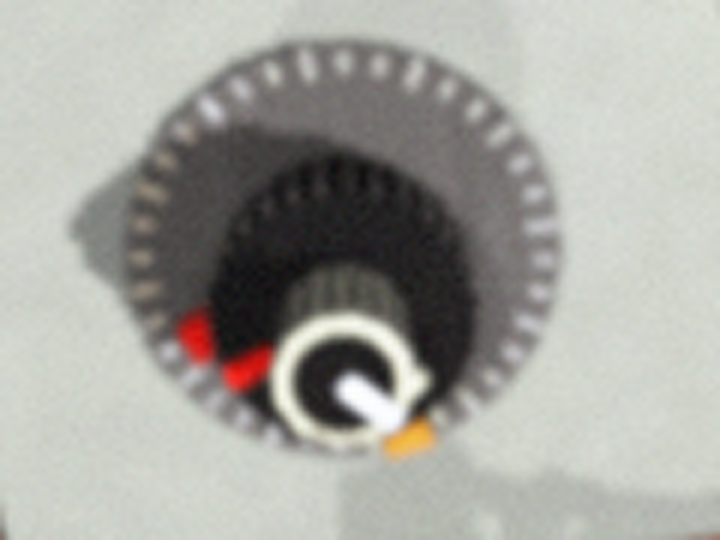

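Run:
```python
from h import *
a=load('w2')
P={}
for n,u,v,z in (('knob',348,380,.167),('bez',345,249,.103),('drumL',345,0,.139),('lug',197,337,.112),('lugstr',248,370,.139),('stopclip',410,438,.108),('noz',430,381,.145),('strEnd',402,424,.167)):
    P[n]=ray(a,225+u/6,175+v/6,z); print(n,P[n].round(4), (P[n]-P['bez'])[:2].round(4))
c=(P['knob']+P['bez'])/2
for n in ('lug','lugstr','stopclip','noz','strEnd'):
    for q in (P['knob'],P['bez']): e=(P[n]-q)[:2]; print(n,np.arctan2(e[1],e[0]).round(3),np.hypot(*e).round(4))
```

```text
Traceback (most recent call last):
KeyError: 'bez'
```

Run:
```python
from h import *
a=load('w2')
P={}
for n,u,v,z in (('bez',345,249,.103),('knob',348,380,.167),('lug',197,337,.112),('lugstr',248,370,.139),('stopclip',410,438,.108),('noz',430,381,.145),('strEnd',402,424,.167)):
    P[n]=ray(a,225+u/6,175+v/6,z); print(n,P[n].round(4), (P[n]-P['bez'])[:2].round(4))
for n in ('lug','lugstr','stopclip','noz','strEnd'):
    for q in (P['knob'],P['bez']): e=(P[n]-q)[:2]; print(n,np.arctan2(e[1],e[0]).round(3),np.hypot(*e).round(4))
```

```text
bez [0.6064 0.0666 0.103 ] [0. 0.]
knob [0.6077 0.0667 0.167 ] [0.0013 0.0002]
lug [0.6219 0.0372 0.112 ] [ 0.0155 -0.0294]
lugstr [0.6177 0.0485 0.139 ] [ 0.0112 -0.0181]
stopclip [0.6456 0.08   0.108 ] [0.0392 0.0135]
noz [0.6172 0.0818 0.145 ] [0.0108 0.0153]
strEnd [0.6158 0.076  0.167 ] [0.0094 0.0094]
lug -1.124 0.0328
lug -1.086 0.0332
lugstr -1.072 0.0208
lugstr -1.014 0.0213
stopclip 0.338 0.0401
stopclip 0.331 0.0414
noz 1.01 0.0178
noz 0.956 0.0187
strEnd 0.852 0.0123
strEnd 0.787 0.0133
```

Run:
```python
from h import *
st(); plan([.608,.0655,.2],1.0)
```

```text
t 2.08 p [0.5582 0.0624 0.3248] psi 1.5735 z [-0.003 -0.001 -1.   ] F [-1.31 -1.48 -0.59] M [-0.023  0.081 -0.011] gap 1.0 grip 0.0 q6 -1.967
d [-0.836  0.051  2.078] a [-0.012 -0.024  5.477] q6 -1.967
```

```bash
python3 -m pendant '[{"hand":1,"dx":-0.4,"dy":0.05,"dz":0.3,"ax":0,"ay":0,"az":1.3},{"hand":1,"dx":-0.84,"dy":0.05,"dz":0.8,"ax":0,"ay":0,"az":2.7},{"hand":1,"dx":-0.84,"dy":0.05,"dz":1.4,"ax":0,"ay":0,"az":4.2},{"hand":1,"dx":-0.84,"dy":0.05,"dz":2.0,"ax":0,"ay":0,"az":5.48},{"hand":1,"dx":-0.84,"dy":0.05,"dz":2.08,"ax":0,"ay":0,"az":5.48}]' 40
python3 -m pendant '[{"hand":1,"dx":0,"dy":0,"dz":0,"ax":0,"ay":0,"az":0},{"hand":1,"dx":0,"dy":0,"dz":0,"ax":0,"ay":0,"az":0}]'
python3 - <<'E'
from h import *
st(); plan([.608,.0655,.112],1.0)
E
```

```text
t: 2.7
eef_pos: [0.6044, 0.0613, 0.1995]
eef_rot: [-0.887, -3.008, 0.006]
contact_force: [-0.5, -0.4, 0.3]
finger_gap: 0.999
grip_force: 0.0
t: 2.95
eef_pos: [0.6074, 0.0624, 0.2046]
eef_rot: [0.887, 3.011, 0.003]
contact_force: [-1.1, 0.6, 1.7]
finger_gap: 1.0
grip_force: 0.0
t 2.95 p [0.6074 0.0624 0.2046] psi 0.9979 z [ 0.004  0.001 -1.   ] F [-1.11  0.64  1.74] M [0.025 0.    0.009] gap 1.0 grip 0.0 q6 -2.511
d [0.024 0.045 1.543] a [ 0.025  0.024 -0.02 ] q6 -2.511
```

```bash
python3 -m pendant '[{"hand":1,"dx":0.02,"dy":0.045,"dz":0.4,"ax":0,"ay":0,"az":0},{"hand":1,"dx":0.02,"dy":0.045,"dz":0.8,"ax":0,"ay":0,"az":0},{"hand":1,"dx":0.02,"dy":0.045,"dz":1.1,"ax":0,"ay":0,"az":0},{"hand":1,"dx":0.02,"dy":0.045,"dz":1.1,"ax":0,"ay":0,"az":0},{"hand":1,"dx":0.02,"dy":0.045,"dz":1.1,"ax":0,"ay":0,"az":0}]' 30
python3 - <<'E'
from h import *
st(); plan([.608,.0655,.112],1.0)
d=snap('wrist','w3'); st(); print(proj(d,[.608,.0655,.167]),proj(d,[.608,.0655,.139]))
E
```

```text
t: 3.58
eef_pos: [0.608, 0.0654, 0.1383]
eef_rot: [0.888, 3.011, 0.002]
contact_force: [0.1, -0.2, -0.4]
finger_gap: 1.003
grip_force: 0.0
t 3.58 p [0.608  0.0654 0.1383] psi 0.9974 z [ 0.003  0.001 -1.   ] F [ 0.09 -0.19 -0.4 ] M [ 0.01  -0.021 -0.002] gap 1.003 grip 0.0 q6 -2.516
d [0.002 0.    0.438] a [ 0.02   0.02  -0.025] q6 -2.516
t 3.62 p [0.608  0.0654 0.1383] psi 0.9972 z [ 0.003  0.001 -1.   ] F [-0.57  0.6   0.2 ] M [0.021 0.028 0.012] gap 0.998 grip 0.0 q6 -2.517
[281.29123546 309.61819425] [281.09755813 275.73398751]
```

View pics/w3.png

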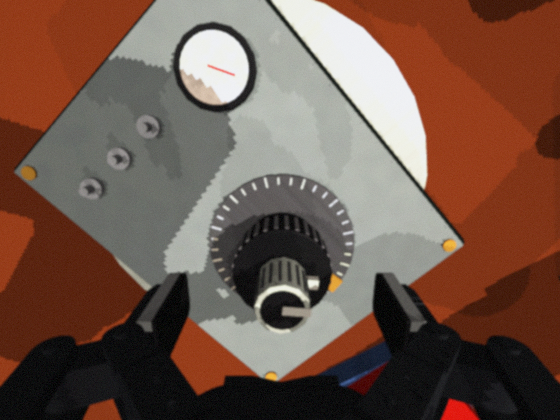

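The knob top is at (282,309), less than a pixel from where my axis (0.608, 0.0655) projects, and the pointer nose is at about (318,284). I'll descend and grip the ring.

```bash
python3 -m pendant '[{"hand":1,"dx":0,"dy":0,"dz":0.22,"ax":0,"ay":0,"az":0},{"hand":1,"dx":0,"dy":0,"dz":0.44,"ax":0,"ay":0,"az":0},{"hand":1,"dx":0,"dy":0,"dz":0.44,"ax":0,"ay":0,"az":0},{"hand":0.72,"dx":0,"dy":0,"dz":0.44,"ax":0,"ay":0,"az":0},{"hand":0.72,"dx":0,"dy":0,"dz":0.44,"ax":0,"ay":0,"az":0}]' 40
python3 -m pendant '[{"hand":0.65,"dx":0,"dy":0,"dz":0,"ax":0,"ay":0,"az":0},{"hand":0.4,"dx":0,"dy":0,"dz":0,"ax":0,"ay":0,"az":0},{"hand":0.4,"dx":0,"dy":0,"dz":0,"ax":0,"ay":0,"az":0},{"hand":0.4,"dx":0,"dy":0,"dz":0,"ax":0,"ay":0,"az":0}]' 40
python3 - <<'E'
from h import *
st()
d=load('w3')
for q in ((320,284,.143),(307,313,.167),(282,309,.167)):
    e=ray(d,*q)[:2]-[.608,.0655]; print(e,np.arctan2(e[1],e[0]))
E
```

```text
t: 4.25
eef_pos: [0.6073, 0.0652, 0.1105]
eef_rot: [0.889, 3.012, 0.001]
contact_force: [0.4, -0.3, -0.7]
finger_gap: 0.722
grip_force: 0.0
t: 4.75
eef_pos: [0.6079, 0.0659, 0.1109]
eef_rot: [0.888, 3.011, 0.003]
contact_force: [0.9, 5.0, 2.9]
finger_gap: 0.574
grip_force: 41.6
t 4.75 p [0.6079 0.0659 0.1109] psi 0.9971 z [ 0.003  0.001 -1.   ] F [0.94 5.   2.9 ] M [ 1.191 -0.172 -0.013] gap 0.574 grip 41.6 q6 -2.517
[0.01228384 0.01475875] 0.8766627241823418
[0.00724335 0.00813405] 0.843256513732517
[-9.33572486e-05  4.11499450e-04] 1.793890799243097
```

Pads are on the drum (gap 0.574, about 49 mm). I'll turn anticlockwise a little and read the moment.

```bash
python3 -m pendant '[{"hand":0.4,"dx":0,"dy":0,"dz":0,"ax":0,"ay":0,"az":-0.5},{"hand":0.4,"dx":0,"dy":0,"dz":0,"ax":0,"ay":0,"az":-1},{"hand":0.4,"dx":0,"dy":0,"dz":0,"ax":0,"ay":0,"az":-1.5},{"hand":0.4,"dx":0,"dy":0,"dz":0,"ax":0,"ay":0,"az":-2}]' | tail -3
python3 -c "from h import *; st()"
python3 -m pendant '[{"hand":0.4,"dx":0,"dy":0,"dz":0,"ax":0,"ay":0,"az":-0.5},{"hand":0.4,"dx":0,"dy":0,"dz":0,"ax":0,"ay":0,"az":-1},{"hand":0.4,"dx":0,"dy":0,"dz":0,"ax":0,"ay":0,"az":-1.5},{"hand":0.4,"dx":0,"dy":0,"dz":0,"ax":0,"ay":0,"az":-2}]' | tail -3
python3 - <<'E'
from h import *
st(); snap('scene','s1'); d=snap('top','t1'); st()
E
```

```text
contact_force: [1.4, 4.7, 3.8]
finger_gap: 0.571
grip_force: 41.7
t 5.25 p [0.6078 0.0658 0.1109] psi 1.2068 z [ 0.002  0.001 -1.   ] F [1.44 4.66 3.78] M [ 1.117 -0.18  -0.367] gap 0.571 grip 41.7 q6 -2.307
contact_force: [1.2, 3.9, 4.2]
finger_gap: 0.571
grip_force: 41.6
t 5.75 p [0.6078 0.0658 0.1109] psi 1.4163 z [ 0.002  0.001 -1.   ] F [1.22 3.87 4.2 ] M [ 1.071 -0.155 -0.314] gap 0.571 grip 41.6 q6 -2.097
t 5.85 p [0.6078 0.0657 0.1109] psi 1.4161 z [ 0.002  0.001 -1.   ] F [1.07 4.97 4.41] M [ 1.256 -0.189  0.186] gap 0.572 grip 41.8 q6 -2.098
```

```bash
python3 -m pendant '[{"hand":0.4,"dx":0,"dy":0,"dz":0,"ax":0,"ay":0,"az":-0.4},{"hand":0.4,"dx":0,"dy":0,"dz":0,"ax":0,"ay":0,"az":-0.8},{"hand":0.4,"dx":0,"dy":0,"dz":0,"ax":0,"ay":0,"az":-1.2},{"hand":0.4,"dx":0,"dy":0,"dz":0,"ax":0,"ay":0,"az":-1.6},{"hand":0.4,"dx":0,"dy":0,"dz":0,"ax":0,"ay":0,"az":-2}]' | tail -3
python3 -c "from h import *; st()"
python3 -m pendant '[{"hand":0.4,"dx":0,"dy":0,"dz":0,"ax":0,"ay":0,"az":-0.3},{"hand":0.4,"dx":0,"dy":0,"dz":0,"ax":0,"ay":0,"az":-0.6},{"hand":0.4,"dx":0,"dy":0,"dz":0,"ax":0,"ay":0,"az":-0.9},{"hand":0.4,"dx":0,"dy":0,"dz":0,"ax":0,"ay":0,"az":-1.2},{"hand":0.4,"dx":0,"dy":0,"dz":0,"ax":0,"ay":0,"az":-1.5}]' | tail -3
python3 - <<'E'
from h import *
st(); a=snap('scene','s2'); b=snap('top','t2'); st()
def crop(d,k,s):
    u,v=proj(d,[.608,.0655,.12]).astype(int); return cv2.resize(d['img'][v-30:v+30,u-30:u+30],None,fx=6.6,fy=6.6,interpolation=cv2.INTER_CUBIC)
cv2.imwrite('pics/c3.png',np.hstack([crop(a,0,0),crop(b,0,0)])[:,:,::-1])
for d in (a,b): print(proj(d,[.608,.0655,.12]).astype(int)-30)
E
```

```text
contact_force: [1.1, 4.6, 4.4]
finger_gap: 0.573
grip_force: 41.8
t 6.47 p [0.6078 0.0657 0.1109] psi 1.6247 z [ 0.002  0.001 -1.   ] F [1.12 4.64 4.38] M [ 1.158 -0.223 -0.325] gap 0.573 grip 41.8 q6 -1.889
contact_force: [1.3, 4.4, 6.3]
finger_gap: 0.572
grip_force: 41.8
t 7.1 p [0.6078 0.0656 0.1108] psi 1.7829 z [ 0.002  0.001 -1.   ] F [1.29 4.43 6.26] M [ 1.322 -0.259 -0.358] gap 0.572 grip 41.8 q6 -1.731
t 7.2 p [0.6078 0.0656 0.1109] psi 1.7831 z [ 0.002  0.001 -1.   ] F [0.94 5.07 4.5 ] M [ 1.38  -0.234  0.01 ] gap 0.572 grip 41.9 q6 -1.731
[282 161]
[204 168]
```

View pics/c3.png

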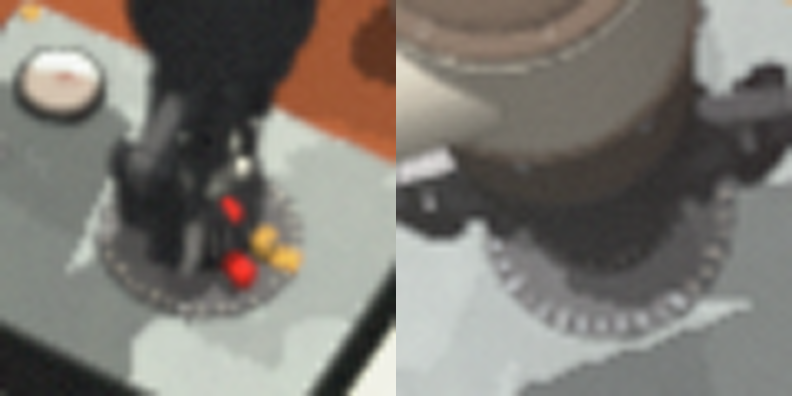

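In the scene crop the red lug is at (240,268) and the brass bush at (265,240), so they are now close. The pointer shows at (242,165).

```bash
cat > chk.py <<'E'
import sys
from rig import sensors
s=sensors.observe(); print(round(s['t'],2),s['moment'].round(3),round(s['grip_force'],1)); sys.exit(s['moment'][2]<-float(sys.argv[1]))
E
python3 - <<'E'
from h import *
d=load('s2')
for n,u,v,z in (('lug',240,265,.112),('bush',265,239,.112),('stripe',232,208,.139)):
    p=ray(d,282+u/6.6,161+v/6.6,z); e=p[:2]-[.608,.0655]; print(n,p,np.hypot(*e),np.arctan2(e[1],e[0]))
E
r() { python3 chk.py $1; }
python3 -m pendant '[{"hand":0.4,"dx":0,"dy":0,"dz":0,"ax":0,"ay":0,"az":-0.1},{"hand":0.4,"dx":0,"dy":0,"dz":0,"ax":0,"ay":0,"az":-0.2}]' >/dev/null; r 0.41 &&
python3 -m pendant '[{"hand":0.4,"dx":0,"dy":0,"dz":0,"ax":0,"ay":0,"az":-0.05}]' >/dev/null; r 0.41 &&
python3 -m pendant '[{"hand":0.4,"dx":0,"dy":0,"dz":0,"ax":0,"ay":0,"az":-0.05}]' >/dev/null; r 0.41
```

```text
lug [0.63858908 0.05586477 0.112     ] 0.03207069726115986 -0.30515083109171387
bush [0.63781759 0.0739104  0.112     ] 0.030981021024865545 0.27491951376990814
stripe [0.62930575 0.05920723 0.139     ] 0.022215624897846658 -0.2871900924384317
7.45 [ 1.295 -0.295 -0.388] 41.9
7.45 [ 1.295 -0.295 -0.388] 41.9
7.45 [ 1.295 -0.295 -0.388] 41.9False
False
False
```

```bash
sed -i 's/sys.exit(/sys.exit(int(/; s/argv\[1\]))/argv[1])))/' chk.py
r() { python3 chk.py $1; }
python3 -m pendant '[{"hand":0.4,"dx":0,"dy":0,"dz":0,"ax":0,"ay":0,"az":-0.1},{"hand":0.4,"dx":0,"dy":0,"dz":0,"ax":0,"ay":0,"az":-0.2},{"hand":0.4,"dx":0,"dy":0,"dz":0,"ax":0,"ay":0,"az":-0.3}]' 24 >/dev/null && r 0.43 &&
python3 -m pendant '[{"hand":0.4,"dx":0,"dy":0,"dz":0,"ax":0,"ay":0,"az":-0.1},{"hand":0.4,"dx":0,"dy":0,"dz":0,"ax":0,"ay":0,"az":-0.2}]' >/dev/null && r 0.43 &&
python3 -m pendant '[{"hand":0.4,"dx":0,"dy":0,"dz":0,"ax":0,"ay":0,"az":-0.1},{"hand":0.4,"dx":0,"dy":0,"dz":0,"ax":0,"ay":0,"az":-0.2}]' >/dev/null && r 0.43 &&
python3 -m pendant '[{"hand":0.4,"dx":0,"dy":0,"dz":0,"ax":0,"ay":0,"az":-0.1},{"hand":0.4,"dx":0,"dy":0,"dz":0,"ax":0,"ay":0,"az":-0.2}]' >/dev/null && r 0.43 &&
python3 -m pendant '[{"hand":0.4,"dx":0,"dy":0,"dz":0,"ax":0,"ay":0,"az":-0.05}]' >/dev/null && r 0.43 &&
python3 -m pendant '[{"hand":0.4,"dx":0,"dy":0,"dz":0,"ax":0,"ay":0,"az":-0.05}]' >/dev/null && r 0.43
python3 -c "from h import *; st()"
```

```text
7.83 [ 1.28  -0.308 -0.365] 41.9
8.07 [ 1.237 -0.311 -0.329] 41.9
8.32 [ 1.305 -0.313 -0.36 ] 41.9
8.57 [ 1.263 -0.343 -0.371] 41.9
8.7 [ 1.247 -0.311 -0.369] 41.9
8.82 [ 1.238 -0.261 -0.334] 41.9
t 8.82 p [0.6078 0.0656 0.1109] psi 1.9077 z [ 0.002  0.001 -1.   ] F [1.65 4.16 6.02] M [ 1.238 -0.261 -0.334] gap 0.573 grip 41.9 q6 -1.606
```

```bash
r() { python3 chk.py 0.42; }
python3 -m pendant '[{"hand":0.4,"dx":0,"dy":0,"dz":0,"ax":0,"ay":0,"az":-0.05},{"hand":0.4,"dx":0,"dy":0,"dz":0,"ax":0,"ay":0,"az":-0.1}]' >/dev/null && r &&
python3 -m pendant '[{"hand":0.4,"dx":0,"dy":0,"dz":0,"ax":0,"ay":0,"az":-0.05},{"hand":0.4,"dx":0,"dy":0,"dz":0,"ax":0,"ay":0,"az":-0.1}]' >/dev/null && r &&
python3 -m pendant '[{"hand":0.4,"dx":0,"dy":0,"dz":0,"ax":0,"ay":0,"az":-0.04}]' >/dev/null && r &&
python3 -m pendant '[{"hand":0.4,"dx":0,"dy":0,"dz":0,"ax":0,"ay":0,"az":-0.04}]' >/dev/null && r &&
python3 -m pendant '[{"hand":0.4,"dx":0,"dy":0,"dz":0,"ax":0,"ay":0,"az":-0.04}]' >/dev/null && r &&
python3 -m pendant '[{"hand":0.4,"dx":0,"dy":0,"dz":0,"ax":0,"ay":0,"az":-0.04}]' >/dev/null && r &&
python3 -m pendant '[{"hand":0.4,"dx":0,"dy":0,"dz":0,"ax":0,"ay":0,"az":-0.04}]' >/dev/null && r &&
python3 -m pendant '[{"hand":0.4,"dx":0,"dy":0,"dz":0,"ax":0,"ay":0,"az":-0.04}]' >/dev/null && r &&
python3 -m pendant '[{"hand":0.4,"dx":0,"dy":0,"dz":0,"ax":0,"ay":0,"az":-0.04}]' >/dev/null && r &&
python3 -m pendant '[{"hand":0.4,"dx":0,"dy":0,"dz":0,"ax":0,"ay":0,"az":-0.04}]' >/dev/null && r &&
python3 -m pendant '[{"hand":0.4,"dx":0,"dy":0,"dz":0,"ax":0,"ay":0,"az":-0.04}]' >/dev/null && r &&
python3 -m pendant '[{"hand":0.4,"dx":0,"dy":0,"dz":0,"ax":0,"ay":0,"az":-0.04}]' >/dev/null && r
python3 -c "from h import *; st()"
```

```text
9.07 [ 1.308 -0.286 -0.383] 41.9
9.32 [ 1.267 -0.271 -0.339] 41.9
9.45 [ 1.22  -0.336 -0.296] 41.9
9.57 [ 1.232 -0.267 -0.318] 41.9
9.7 [ 1.29  -0.259 -0.324] 41.9
9.82 [ 1.28  -0.339 -0.343] 41.9
9.95 [ 1.253 -0.343 -0.359] 41.9
10.07 [ 1.266 -0.339 -0.373] 41.9
10.2 [ 1.273 -0.271 -0.317] 41.9
10.32 [ 1.218 -0.299 -0.315] 41.9
10.45 [ 1.201 -0.301 -0.373] 41.9
10.57 [ 1.258 -0.306 -0.307] 41.9
t 10.57 p [0.6078 0.0655 0.1109] psi 1.9705 z [ 0.002  0.001 -1.   ] F [1.6  3.88 6.13] M [ 1.258 -0.306 -0.307] gap 0.575 grip 41.9 q6 -1.543
```

```bash
r() { python3 chk.py 0.41; }
python3 -m pendant '[{"hand":0.4,"dx":0,"dy":0,"dz":0,"ax":0,"ay":0,"az":-0.04}]' >/dev/null && r &&
python3 -m pendant '[{"hand":0.4,"dx":0,"dy":0,"dz":0,"ax":0,"ay":0,"az":-0.04}]' >/dev/null && r &&
python3 -m pendant '[{"hand":0.4,"dx":0,"dy":0,"dz":0,"ax":0,"ay":0,"az":-0.04}]' >/dev/null && r &&
python3 -m pendant '[{"hand":0.4,"dx":0,"dy":0,"dz":0,"ax":0,"ay":0,"az":-0.04}]' >/dev/null && r &&
python3 -m pendant '[{"hand":0.4,"dx":0,"dy":0,"dz":0,"ax":0,"ay":0,"az":-0.04}]' >/dev/null && r &&
python3 -m pendant '[{"hand":0.4,"dx":0,"dy":0,"dz":0,"ax":0,"ay":0,"az":-0.04}]' >/dev/null && r &&
python3 -m pendant '[{"hand":0.4,"dx":0,"dy":0,"dz":0,"ax":0,"ay":0,"az":-0.04}]' >/dev/null && r &&
python3 -m pendant '[{"hand":0.4,"dx":0,"dy":0,"dz":0,"ax":0,"ay":0,"az":-0.04}]' >/dev/null && r &&
python3 -m pendant '[{"hand":0.4,"dx":0,"dy":0,"dz":0,"ax":0,"ay":0,"az":-0.04}]' >/dev/null && r &&
python3 -m pendant '[{"hand":0.4,"dx":0,"dy":0,"dz":0,"ax":0,"ay":0,"az":-0.04}]' >/dev/null && r &&
python3 -m pendant '[{"hand":0.4,"dx":0,"dy":0,"dz":0,"ax":0,"ay":0,"az":-0.04}]' >/dev/null && r &&
python3 -m pendant '[{"hand":0.4,"dx":0,"dy":0,"dz":0,"ax":0,"ay":0,"az":-0.04}]' >/dev/null && r &&
python3 -m pendant '[{"hand":0.4,"dx":0,"dy":0,"dz":0,"ax":0,"ay":0,"az":-0.04}]' >/dev/null && r &&
python3 -m pendant '[{"hand":0.4,"dx":0,"dy":0,"dz":0,"ax":0,"ay":0,"az":-0.04}]' >/dev/null && r &&
python3 -m pendant '[{"hand":0.4,"dx":0,"dy":0,"dz":0,"ax":0,"ay":0,"az":-0.04}]' >/dev/null && r &&
python3 -m pendant '[{"hand":0.4,"dx":0,"dy":0,"dz":0,"ax":0,"ay":0,"az":-0.04}]' >/dev/null && r
python3 -c "from h import *; st()"
```

```text
10.7 [ 1.273 -0.314 -0.341] 41.9
10.82 [ 1.229 -0.282 -0.299] 41.9
10.95 [ 1.263 -0.268 -0.408] 41.9
11.07 [ 1.246 -0.306 -0.365] 41.9
11.2 [ 1.224 -0.393 -0.305] 41.9
11.32 [ 1.184 -0.319 -0.367] 41.9
11.45 [ 1.221 -0.33  -0.371] 41.9
11.57 [ 1.223 -0.315 -0.32 ] 41.9
11.7 [ 1.222 -0.271 -0.363] 41.9
11.82 [ 1.23  -0.34  -0.365] 41.9
11.95 [ 1.163 -0.298 -0.337] 41.8
12.07 [ 1.177 -0.308 -0.288] 41.8
12.2 [ 1.243 -0.295 -0.34 ] 41.8
12.32 [ 1.29  -0.319 -0.388] 41.8
12.45 [ 1.237 -0.323 -0.319] 41.8
12.57 [ 1.185 -0.324 -0.322] 41.8
t 12.57 p [0.6078 0.0655 0.1109] psi 2.0375 z [ 0.002  0.001 -1.   ] F [1.4  3.82 4.83] M [ 1.185 -0.324 -0.322] gap 0.575 grip 41.8 q6 -1.476
```

```bash
cat > lug.py <<'E'
from h import *
import sys
def meas(d,box=(311,187,335,209)):
    x0,y0,x1,y1=box; im=d['img'][y0:y1,x0:x1].astype(int); out={}
    hsv=cv2.cvtColor(d['img'],cv2.COLOR_RGB2HSV)[y0:y1,x0:x1].astype(int)
    red=((hsv[...,0]<6)|(hsv[...,0]>174))&(hsv[...,1]>170)&(hsv[...,2]>90)
    yel=(hsv[...,0]>13)&(hsv[...,0]<28)&(hsv[...,1]>110)&(hsv[...,2]>110)
    for n,m in (('red',red),('yel',yel)):
        k,l,s,c=cv2.connectedComponentsWithStats(m.astype('uint8'))
        for i in range(1,k):
            if s[i][4]>4:
                e=ray(d,c[i][0]+x0,c[i][1]+y0,.111)[:2]-[.608,.0655]; print(n,s[i][4],(c[i]+[x0,y0]).round(1),'r',np.hypot(*e).round(4),'ang',np.arctan2(e[1],e[0]).round(3))
if __name__=='__main__':
    meas(load('s2')); print(); meas(snap('scene',sys.argv[1]))
E
python3 lug.py s3
```

```text
red 6 [316.8 192. ] r 0.0156 ang 1.144
red 16 [317.7 201.1] r 0.0302 ang -0.336
yel 29 [322.8 198.2] r 0.0338 ang 0.22

red 5 [318.2 191.4] r 0.0201 ang 1.163
red 16 [319.5 200.2] r 0.0308 ang -0.142
yel 25 [323.1 198.4] r 0.0348 ang 0.221
```

```bash
r() { python3 chk.py 0.415; }
python3 -m pendant '[{"hand":0.4,"dx":0,"dy":0,"dz":0,"ax":0,"ay":0,"az":-0.04}]' >/dev/null && r &&
python3 -m pendant '[{"hand":0.4,"dx":0,"dy":0,"dz":0,"ax":0,"ay":0,"az":-0.04}]' >/dev/null && r &&
python3 -m pendant '[{"hand":0.4,"dx":0,"dy":0,"dz":0,"ax":0,"ay":0,"az":-0.04}]' >/dev/null && r &&
python3 -m pendant '[{"hand":0.4,"dx":0,"dy":0,"dz":0,"ax":0,"ay":0,"az":-0.04}]' >/dev/null && r &&
python3 -m pendant '[{"hand":0.4,"dx":0,"dy":0,"dz":0,"ax":0,"ay":0,"az":-0.04}]' >/dev/null && r &&
python3 -m pendant '[{"hand":0.4,"dx":0,"dy":0,"dz":0,"ax":0,"ay":0,"az":-0.04}]' >/dev/null && r &&
python3 -m pendant '[{"hand":0.4,"dx":0,"dy":0,"dz":0,"ax":0,"ay":0,"az":-0.04}]' >/dev/null && r &&
python3 -m pendant '[{"hand":0.4,"dx":0,"dy":0,"dz":0,"ax":0,"ay":0,"az":-0.04}]' >/dev/null && r &&
python3 -m pendant '[{"hand":0.4,"dx":0,"dy":0,"dz":0,"ax":0,"ay":0,"az":-0.04}]' >/dev/null && r &&
python3 -m pendant '[{"hand":0.4,"dx":0,"dy":0,"dz":0,"ax":0,"ay":0,"az":-0.04}]' >/dev/null && r &&
python3 -m pendant '[{"hand":0.4,"dx":0,"dy":0,"dz":0,"ax":0,"ay":0,"az":-0.04}]' >/dev/null && r &&
python3 -m pendant '[{"hand":0.4,"dx":0,"dy":0,"dz":0,"ax":0,"ay":0,"az":-0.04}]' >/dev/null && r &&
python3 -m pendant '[{"hand":0.4,"dx":0,"dy":0,"dz":0,"ax":0,"ay":0,"az":-0.04}]' >/dev/null && r &&
python3 -m pendant '[{"hand":0.4,"dx":0,"dy":0,"dz":0,"ax":0,"ay":0,"az":-0.04}]' >/dev/null && r &&
python3 -m pendant '[{"hand":0.4,"dx":0,"dy":0,"dz":0,"ax":0,"ay":0,"az":-0.04}]' >/dev/null && r &&
python3 -m pendant '[{"hand":0.4,"dx":0,"dy":0,"dz":0,"ax":0,"ay":0,"az":-0.04}]' >/dev/null && r
python3 -c "from h import *; st()"
```

```text
12.75 [ 1.211 -0.373 -0.408] 41.8
12.88 [ 1.199 -0.355 -0.4  ] 41.8
13.0 [ 1.187 -0.321 -0.353] 41.8
13.12 [ 1.243 -0.346 -0.296] 41.8
13.25 [ 1.198 -0.304 -0.402] 41.8
13.38 [ 1.183 -0.406 -0.299] 41.8
13.5 [ 1.227 -0.325 -0.315] 41.8
13.62 [ 1.21  -0.362 -0.3  ] 41.8
13.75 [ 1.193 -0.369 -0.303] 41.8
13.88 [ 1.12  -0.346 -0.315] 41.8
14.0 [ 1.179 -0.304 -0.3  ] 41.8
14.12 [ 1.177 -0.361 -0.383] 41.8
14.25 [ 1.172 -0.353 -0.421] 41.8
t 14.25 p [0.6078 0.0655 0.1108] psi 2.0919 z [ 0.002  0.001 -1.   ] F [0.81 3.27 4.9 ] M [ 1.172 -0.353 -0.421] gap 0.571 grip 41.8 q6 -1.422
```

```bash
r() { python3 chk.py $1; }
python3 -m pendant '[{"hand":0.4,"dx":0,"dy":0,"dz":0,"ax":0,"ay":0,"az":0}]' >/dev/null && r 0.5 &&
python3 -m pendant '[{"hand":0.4,"dx":0,"dy":0,"dz":0,"ax":0,"ay":0,"az":0}]' >/dev/null && r 0.5 &&
python3 -m pendant '[{"hand":0.4,"dx":0,"dy":0,"dz":0,"ax":0,"ay":0,"az":-0.03}]' >/dev/null && r 0.42 &&
python3 -m pendant '[{"hand":0.4,"dx":0,"dy":0,"dz":0,"ax":0,"ay":0,"az":-0.03}]' >/dev/null && r 0.42 && 
python3 -m pendant '[{"hand":0.4,"dx":0,"dy":0,"dz":0,"ax":0,"ay":0,"az":-0.03}]' >/dev/null && r 0.42
python3 -c "from h import *; st()"
```

```text
14.38 [ 1.245 -0.35  -0.242] 41.8
14.5 [ 1.131 -0.336 -0.312] 41.8
14.62 [ 1.196 -0.338 -0.348] 41.8
14.75 [ 1.184 -0.347 -0.354] 41.8
14.88 [ 1.217 -0.341 -0.307] 41.8
t 14.88 p [0.6079 0.0654 0.1109] psi 2.1013 z [ 0.002  0.001 -1.   ] F [1.   4.34 5.49] M [ 1.217 -0.341 -0.307] gap 0.572 grip 41.8 q6 -1.412
```

```bash
r() { python3 chk.py 0.43; }
python3 -m pendant '[{"hand":0.4,"dx":0,"dy":0,"dz":0,"ax":0,"ay":0,"az":-0.04}]' >/dev/null && r &&
python3 -m pendant '[{"hand":0.4,"dx":0,"dy":0,"dz":0,"ax":0,"ay":0,"az":-0.04}]' >/dev/null && r &&
python3 -m pendant '[{"hand":0.4,"dx":0,"dy":0,"dz":0,"ax":0,"ay":0,"az":-0.04}]' >/dev/null && r &&
python3 -m pendant '[{"hand":0.4,"dx":0,"dy":0,"dz":0,"ax":0,"ay":0,"az":-0.04}]' >/dev/null && r &&
python3 -m pendant '[{"hand":0.4,"dx":0,"dy":0,"dz":0,"ax":0,"ay":0,"az":-0.04}]' >/dev/null && r &&
python3 -m pendant '[{"hand":0.4,"dx":0,"dy":0,"dz":0,"ax":0,"ay":0,"az":-0.04}]' >/dev/null && r &&
python3 -m pendant '[{"hand":0.4,"dx":0,"dy":0,"dz":0,"ax":0,"ay":0,"az":-0.04}]' >/dev/null && r &&
python3 -m pendant '[{"hand":0.4,"dx":0,"dy":0,"dz":0,"ax":0,"ay":0,"az":-0.04}]' >/dev/null && r &&
python3 -m pendant '[{"hand":0.4,"dx":0,"dy":0,"dz":0,"ax":0,"ay":0,"az":-0.04}]' >/dev/null && r &&
python3 -m pendant '[{"hand":0.4,"dx":0,"dy":0,"dz":0,"ax":0,"ay":0,"az":-0.04}]' >/dev/null && r &&
python3 -m pendant '[{"hand":0.4,"dx":0,"dy":0,"dz":0,"ax":0,"ay":0,"az":-0.04}]' >/dev/null && r &&
python3 -m pendant '[{"hand":0.4,"dx":0,"dy":0,"dz":0,"ax":0,"ay":0,"az":-0.04}]' >/dev/null && r
python3 -c "from h import *; st()"; python3 lug.py s4
```

```text
15.0 [ 1.196 -0.345 -0.353] 41.8
15.12 [ 1.188 -0.305 -0.325] 41.8
15.25 [ 1.159 -0.314 -0.37 ] 41.9
15.38 [ 1.135 -0.334 -0.461] 41.9
t 15.38 p [0.6078 0.0654 0.1109] psi 2.1179 z [ 0.002  0.001 -1.   ] F [2.53 3.76 5.  ] M [ 1.135 -0.334 -0.461] gap 0.576 grip 41.9 q6 -1.396
red 6 [316.8 192. ] r 0.0156 ang 1.144
red 16 [317.7 201.1] r 0.0302 ang -0.336
yel 29 [322.8 198.2] r 0.0338 ang 0.22

red 6 [318.5 190.8] r 0.0219 ang 1.23
red 13 [320.  199.8] r 0.0306 ang -0.068
yel 19 [323.5 198.2] r 0.0354 ang 0.248
```

```bash
r() { python3 chk.py $1; }
python3 -m pendant '[{"hand":0.4,"dx":0,"dy":0,"dz":0,"ax":0,"ay":0,"az":0}]' >/dev/null && r 0.55 &&
python3 -m pendant '[{"hand":0.4,"dx":0,"dy":0,"dz":0,"ax":0,"ay":0,"az":0}]' >/dev/null && r 0.55 &&
python3 -m pendant '[{"hand":0.4,"dx":0,"dy":0,"dz":0,"ax":0,"ay":0,"az":-0.02}]' >/dev/null && r 0.44 &&
python3 -m pendant '[{"hand":0.4,"dx":0,"dy":0,"dz":0,"ax":0,"ay":0,"az":-0.02}]' >/dev/null && r 0.44
python3 -c "from h import *; st()"
```

```text
15.55 [ 1.227 -0.355 -0.341] 41.9
15.68 [ 1.177 -0.375 -0.308] 41.9
15.8 [ 1.185 -0.356 -0.406] 41.9
15.93 [ 1.193 -0.394 -0.476] 41.9
t 15.93 p [0.6079 0.0654 0.1108] psi 2.1217 z [ 0.002  0.001 -1.   ] F [0.38 4.08 5.12] M [ 1.193 -0.394 -0.476] gap 0.575 grip 41.9 q6 -1.392
```

```bash
r() { python3 chk.py $1; }
python3 -m pendant '[{"hand":0.4,"dx":0,"dy":0,"dz":0,"ax":0,"ay":0,"az":-0.01}]' >/dev/null && r 0.5 &&
python3 -m pendant '[{"hand":0.4,"dx":0,"dy":0,"dz":0,"ax":0,"ay":0,"az":-0.01}]' >/dev/null && r 0.5 &&
python3 -m pendant '[{"hand":0.4,"dx":0,"dy":0,"dz":0,"ax":0,"ay":0,"az":-0.01}]' >/dev/null && r 0.5 &&
python3 -m pendant '[{"hand":0.4,"dx":0,"dy":0,"dz":0,"ax":0,"ay":0,"az":-0.01}]' >/dev/null && r 0.5
python3 -c "from h import *; st()"
```

```text
16.05 [ 1.065 -0.312 -0.533] 41.9
t 16.05 p [0.6079 0.0654 0.1109] psi 2.1226 z [ 0.002  0.001 -1.   ] F [1.43 4.02 4.94] M [ 1.065 -0.312 -0.533] gap 0.575 grip 41.9 q6 -1.391
```

```bash
r() { python3 chk.py $1; }
python3 -m pendant '[{"hand":0.4,"dx":0,"dy":0,"dz":0,"ax":0,"ay":0,"az":0}]' >/dev/null && r 0.6 &&
python3 -m pendant '[{"hand":0.4,"dx":0,"dy":0,"dz":0,"ax":0,"ay":0,"az":0}]' >/dev/null && r 0.6 &&
python3 -m pendant '[{"hand":0.4,"dx":0,"dy":0,"dz":0,"ax":0,"ay":0,"az":0}]' >/dev/null && r 0.6
python3 -c "from h import *; st()"
```

```text
16.18 [ 1.2   -0.331 -0.454] 41.9
16.3 [ 1.138 -0.367 -0.464] 41.9
16.43 [ 1.213 -0.356 -0.484] 41.9
t 16.43 p [0.6079 0.0654 0.1108] psi 2.1226 z [ 0.002  0.001 -1.   ] F [1.17 3.85 5.94] M [ 1.213 -0.356 -0.484] gap 0.572 grip 41.9 q6 -1.391
```

```bash
python3 -m pendant '[{"hand":0.4,"dx":0,"dy":0,"dz":0,"ax":0,"ay":0,"az":0},{"hand":0.4,"dx":0,"dy":0,"dz":0,"ax":0,"ay":0,"az":0},{"hand":0.4,"dx":0,"dy":0,"dz":0,"ax":0,"ay":0,"az":0}]' >/dev/null && python3 chk.py 1
python3 -m pendant '[{"hand":0.7,"dx":0,"dy":0,"dz":0,"ax":0,"ay":0,"az":0},{"hand":0.9,"dx":0,"dy":0,"dz":0,"ax":0,"ay":0,"az":0},{"hand":0.9,"dx":0,"dy":0,"dz":0,"ax":0,"ay":0,"az":0}]'
python3 -m pendant '[{"hand":0.9,"dx":0,"dy":0,"dz":-0.5,"ax":0,"ay":0,"az":0},{"hand":0.9,"dx":0,"dy":0,"dz":-1,"ax":0,"ay":0,"az":0},{"hand":0.9,"dx":0,"dy":0,"dz":-1.3,"ax":0,"ay":0,"az":0},{"hand":0.9,"dx":0,"dy":0,"dz":-1.3,"ax":0,"ay":0,"az":0},{"hand":0.9,"dx":0,"dy":0,"dz":-1.3,"ax":0,"ay":0,"az":0}]' >/dev/null
python3 - <<'E'
from h import *
st(); plan([.608,.0655,.2],2.4)
d=snap('wrist','w4'); s=snap('scene','s5')
def crop(d,w):
    u,v=proj(d,[.608,.0655,.12]).astype(int); print(u-w,v-w); return cv2.resize(d['img'][v-w:v+w,u-w:u+w],(396,396),interpolation=cv2.INTER_CUBIC)
cv2.imwrite('pics/c4.png',np.hstack([crop(d,60),crop(s,30)])[:,:,::-1])
E
```

```text
16.8 [ 1.161 -0.383 -0.478] 41.9
t: 17.18
eef_pos: [0.6062, 0.0645, 0.1094]
eef_rot: [0.856, -3.02, 0.001]
contact_force: [-1.0, 0.3, -0.5]
finger_gap: 0.901
grip_force: 0.0
t 17.8 p [0.6061 0.0649 0.1868] psi 2.1231 z [-0.002 -0.    -1.   ] F [-0.41  0.96 -0.3 ] M [ 0.009 -0.026 -0.07 ] gap 0.903 grip 0.0 q6 -1.39
d [-0.031 -0.008 -0.22 ] a [ 0.011 -0.02  -2.644] q6 -1.39
219 170
282 161
```

View pics/c4.png

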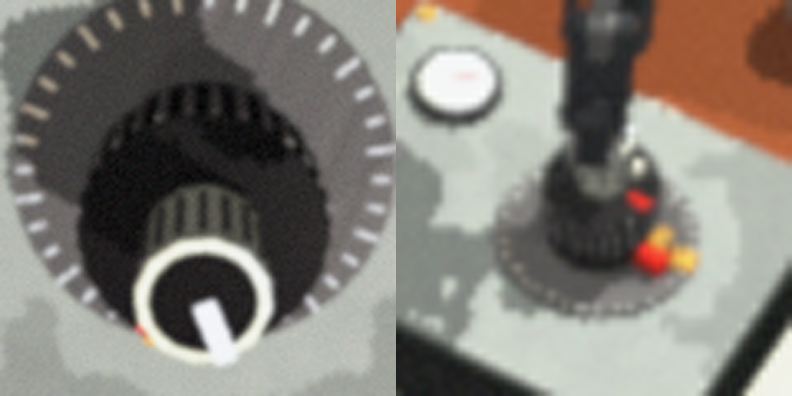

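The scene crop shows the lug at (653,256), against the bush at (660,238). In the wrist crop the pointer stripe runs from (203,303) to (228,358).

Run:
```python
from h import *
from lug import meas
A=np.array([.608,.0655])
def ang(d,u,v,z):
    e=ray(d,u,v,z)[:2]-A; return e.round(4),np.hypot(*e).round(4),np.arctan2(e[1],e[0]).round(3)
s=load('s5'); w=load('w4')
meas(s)
print('stripe',ang(s,282+244/6.6,161+201/6.6,.139))
print('lug',ang(s,282+257/6.6,161+254/6.6,.112)); print('bush',ang(s,282+264/6.6,161+237/6.6,.112))
print('knobc',ang(w,219+203/3.3,170+301/3.3,.167))
a=ray(w,219+203/3.3,170+303/3.3,.167);b=ray(w,219+228/3.3,170+358/3.3,.167);e=(b-a)[:2];print('ptr stripe',np.arctan2(e[1],e[0]))
print('ptr from centre',ang(w,219+228/3.3,170+358/3.3,.167))
print('nose scene',ang(s,282+241/6.6,161+166/6.6,.144))
```

```text
red 6 [318.5 190.8] r 0.0219 ang 1.23
red 13 [320.  199.8] r 0.0306 ang -0.068
yel 19 [323.5 198.2] r 0.0354 ang 0.248
stripe (array([ 0.0227, -0.    ]), np.float64(0.0227), np.float64(-0.002))
lug (array([ 0.0323, -0.0002]), np.float64(0.0323), np.float64(-0.008))
bush (array([0.0288, 0.009 ]), np.float64(0.0302), np.float64(0.302))
knobc (array([0.0001, 0.0005]), np.float64(0.0006), np.float64(1.305))
ptr stripe 0.941364194539372
ptr from centre (array([0.0072, 0.01  ]), np.float64(0.0123), np.float64(0.946))
nose scene (array([0.0123, 0.0105]), np.float64(0.0162), np.float64(0.708))
```

```bash
python3 -m pendant '[{"hand":0.7,"dx":-0.03,"dy":-0.01,"dz":0.3,"ax":0,"ay":0,"az":0},{"hand":0.7,"dx":-0.03,"dy":-0.01,"dz":0.62,"ax":0,"ay":0,"az":0},{"hand":0.6,"dx":-0.03,"dy":-0.01,"dz":0.62,"ax":0,"ay":0,"az":0},{"hand":0.5,"dx":-0.03,"dy":-0.01,"dz":0.62,"ax":0,"ay":0,"az":0},{"hand":0.5,"dx":-0.03,"dy":-0.01,"dz":0.62,"ax":0,"ay":0,"az":0}]' 20 >/dev/null
python3 - <<'E'
from h import *
st(); plan([.608,.0655,.149],2.123)
E
```

```text
t 18.52 p [0.6094 0.0657 0.1518] psi 2.1236 z [ 0.002  0.    -1.   ] F [ 0.05 -0.3  -0.1 ] M [ 0.027  0.004 -0.024] gap 0.503 grip 0.0 q6 -1.39
d [0.021 0.009 0.047] a [-0.005  0.015  0.005] q6 -1.39
```

```bash
python3 -m pendant '[{"hand":0.5,"dx":0,"dy":0,"dz":0,"ax":0,"ay":0,"az":0},{"hand":0.5,"dx":0,"dy":0,"dz":0,"ax":0,"ay":0,"az":0},{"hand":0.5,"dx":0,"dy":0,"dz":0,"ax":0,"ay":0,"az":0}]' 20 >/dev/null
python3 - <<'E'
from h import *
st(); plan([.608,.0655,.149],2.123)
E
```

```text
t 18.9 p [0.6088 0.0656 0.1511] psi 2.1235 z [ 0.  0. -1.] F [-0.59 -0.16 -0.18] M [ 0.038 -0.055 -0.031] gap 0.501 grip 0.0 q6 -1.39
d [0.013 0.006 0.035] a [-0.     0.003  0.004] q6 -1.39
```

```bash
python3 -m pendant '[{"hand":0.4,"dx":0.013,"dy":0.005,"dz":0.02,"ax":0,"ay":0,"az":0},{"hand":0.32,"dx":0.013,"dy":0.005,"dz":0.02,"ax":0,"ay":0,"az":0},{"hand":0.15,"dx":0.013,"dy":0.005,"dz":0.02,"ax":0,"ay":0,"az":0},{"hand":0.15,"dx":0.013,"dy":0.005,"dz":0.02,"ax":0,"ay":0,"az":0},{"hand":0.15,"dx":0.013,"dy":0.005,"dz":0.02,"ax":0,"ay":0,"az":0}]' 20 >/dev/null
python3 -c "from h import *; st()"
python3 -m pendant '[{"hand":0.15,"dx":0,"dy":0,"dz":0,"ax":0,"ay":0,"az":0.6},{"hand":0.15,"dx":0,"dy":0,"dz":0,"ax":0,"ay":0,"az":1.2},{"hand":0.15,"dx":0,"dy":0,"dz":0,"ax":0,"ay":0,"az":1.8},{"hand":0.15,"dx":0,"dy":0,"dz":0,"ax":0,"ay":0,"az":2.4},{"hand":0.15,"dx":0,"dy":0,"dz":0,"ax":0,"ay":0,"az":3}]' >/dev/null
python3 -c "from h import *; st(); snap('scene','s6')"
```

```text
t 19.52 p [0.6078 0.0655 0.1497] psi 2.1235 z [-0.  0. -1.] F [-0.05  0.47  0.82] M [0.218 0.347 0.015] gap 0.27 grip 20.1 q6 -1.39
t 20.15 p [0.6078 0.0657 0.1497] psi 1.8073 z [-0.  0. -1.] F [-1.29  1.75  0.73] M [ 0.387  0.417 -0.01 ] gap 0.269 grip 20.2 q6 -1.706
```

```bash
python3 -m pendant '[{"hand":0.15,"dx":0,"dy":0,"dz":0,"ax":0,"ay":0,"az":0.8},{"hand":0.15,"dx":0,"dy":0,"dz":0,"ax":0,"ay":0,"az":1.6},{"hand":0.15,"dx":0,"dy":0,"dz":0,"ax":0,"ay":0,"az":2.4},{"hand":0.15,"dx":0,"dy":0,"dz":0,"ax":0,"ay":0,"az":3.2},{"hand":0.15,"dx":0,"dy":0,"dz":0,"ax":0,"ay":0,"az":4}]' >/dev/null
python3 -m pendant '[{"hand":0.15,"dx":0,"dy":0,"dz":0,"ax":0,"ay":0,"az":0.6},{"hand":0.15,"dx":0,"dy":0,"dz":0,"ax":0,"ay":0,"az":1.2},{"hand":0.15,"dx":0,"dy":0,"dz":0,"ax":0,"ay":0,"az":1.2}]' >/dev/null
python3 -c "from h import *; st()"
python3 -m pendant '[{"hand":0.4,"dx":0,"dy":0,"dz":0,"ax":0,"ay":0,"az":0},{"hand":0.7,"dx":0,"dy":0,"dz":0,"ax":0,"ay":0,"az":0},{"hand":0.7,"dx":0,"dy":0,"dz":0,"ax":0,"ay":0,"az":0}]' >/dev/null
python3 -m pendant '[{"hand":0.7,"dx":0,"dy":0,"dz":-0.5,"ax":0,"ay":0,"az":0},{"hand":0.7,"dx":0,"dy":0,"dz":-1.2,"ax":0,"ay":0,"az":0},{"hand":0.7,"dx":0.5,"dy":0,"dz":-1.7,"ax":0,"ay":0,"az":0},{"hand":0.7,"dx":0.5,"dy":0,"dz":-1.7,"ax":0,"ay":0,"az":0},{"hand":0.7,"dx":0.5,"dy":0,"dz":-1.7,"ax":0,"ay":0,"az":0}]' >/dev/null
python3 - <<'E'
from h import *
st()
d=snap('wrist','w5'); s=snap('scene','s7')
def crop(d,w):
    u,v=proj(d,[.608,.0655,.13]).astype(int); print(u-w,v-w); return cv2.resize(d['img'][v-w:v+w,u-w:u+w],(396,396),interpolation=cv2.INTER_CUBIC)
cv2.imwrite('pics/c5.png',np.hstack([crop(d,45),crop(s,25)])[:,:,::-1])
E
```

```text
t 21.2 p [0.6078 0.0659 0.1497] psi 1.2661 z [-0.     0.001 -1.   ] F [-1.59  2.76  1.05] M [ 0.805  0.62  -0.047] gap 0.269 grip 20.2 q6 -2.247
t 22.2 p [0.5792 0.0744 0.2511] psi 1.2648 z [-0.001  0.    -1.   ] F [-0.41 -0.36 -1.28] M [0.044 0.052 0.007] gap 0.701 grip 0.0 q6 -2.281
236 192
287 164
```

View pics/c5.png

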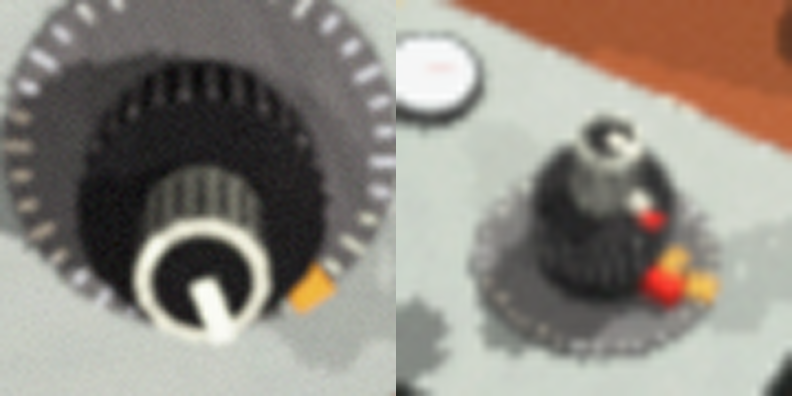

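Both knobs are released. In the scene crop the pointer nose is at (638,203), the ring's red stripe at (652,219) and the lug at (663,284). I'll work out the angles.

Run:
```python
from h import *
A=np.array([.608,.0655])
def ang(d,u,v,z):
    e=ray(d,u,v,z)[:2]-A; return e.round(4),np.hypot(*e).round(4),np.arctan2(e[1],e[0]).round(3)
s=load('s7'); w=load('w5'); k=50/396; q=90/396
S=lambda u,v,z: ang(s,287+(u-396)*k,164+v*k,z)
W=lambda u,v,z: ang(w,236+u*q,192+v*q,z)
for n,a in (('knobtop',(611,141,.167)),('nose',(640,203,.143)),('ringstripe',(652,219,.139)),('lug',(663,283,.112)),('bush',(675,259,.112)),('topstripe end',(632,146,.167))): print(n,S(*a))
print('W knob',W(203,280,.167),'stripe end',W(222,338,.167),'noseless')
a=ray(w,236+203*q,192+283*q,.167);b=ray(w,236+222*q,192+338*q,.167);e=(b-a)[:2];print(np.arctan2(e[1],e[0]))
# predicted scene pixels for directions
for t in (-.1,0,.1):
  f=lambda r,z:((proj(s,[A[0]+r*np.cos(t),A[1]+r*np.sin(t),z])-[287,164])/k+[396,0]).round(0)
  print(t,'nose',f(.0165,.144),'stripe',f(.021,.139),'lug',f(.032,.112))
# image-moment of white top stripe in wrist
im=cv2.resize(w['img'],None,fx=4,fy=4,interpolation=cv2.INTER_CUBIC).astype(int)
c=proj(w,[A[0],A[1],.167])
yy,xx=np.mgrid[0:im.shape[0],0:im.shape[1]]; X=(xx+.5)/4-.5;Y=(yy+.5)/4-.5
m=(im.min(2)>150)&(np.hypot(X-c[0],Y-c[1])<9.5)
p=np.array([ray(w,u,v,.167)[:2] for u,v in zip(X[m],Y[m])]); mu=p.mean(0); V=np.linalg.svd(p-mu,full_matrices=False)[2][0]; print(m.sum(),mu-A,np.arctan2(*(mu-A)[::-1]),np.arctan2(V[1],V[0]))
```

```text
knobtop (array([ 0.0049, -0.0017]), np.float64(0.0052), np.float64(-0.335))
nose (array([0.0181, 0.0001]), np.float64(0.0182), np.float64(0.008))
ringstripe (array([0.0239, 0.    ]), np.float64(0.0239), np.float64(0.002))
lug (array([ 0.0324, -0.0014]), np.float64(0.0324), np.float64(-0.042))
bush (array([0.0288, 0.01  ]), np.float64(0.0305), np.float64(0.334))
topstripe end (array([0.0117, 0.0013]), np.float64(0.0117), np.float64(0.107))
W knob (array([0.0003, 0.0007]), np.float64(0.0008), np.float64(1.188)) stripe end (array([0.0123, 0.0005]), np.float64(0.0123), np.float64(0.042)) noseless
-0.0010440413489239513
-0.1 nose [633. 202.] stripe [641. 218.] lug [659. 285.]
0 nose [636. 199.] stripe [645. 215.] lug [665. 280.]
0.1 nose [639. 196.] stripe [649. 211.] lug [670. 275.]
871 [0.00405695 0.0003318 ] 0.08160455134500301 0.02677245981976238
```

The alignment looks within about 0.05 rad. To confirm it I'll turn the wrist and look from the -y side, where the lug isn't hidden.

```bash
python3 -m pendant '[{"hand":0.7,"dx":0,"dy":0,"dz":-0.2,"ax":0,"ay":0,"az":-1.7},{"hand":0.7,"dx":0,"dy":0,"dz":-0.4,"ax":0,"ay":0,"az":-3.4},{"hand":0.7,"dx":0,"dy":0,"dz":-0.4,"ax":0,"ay":0,"az":-5.1},{"hand":0.7,"dx":0,"dy":0,"dz":-0.4,"ax":0,"ay":0,"az":-6.8},{"hand":0.7,"dx":0,"dy":0,"dz":-0.4,"ax":0,"ay":0,"az":-8.5}]' >/dev/null
python3 -m pendant '[{"hand":0.7,"dx":0,"dy":0,"dz":0,"ax":0,"ay":0,"az":-1.7},{"hand":0.7,"dx":0,"dy":0,"dz":0,"ax":0,"ay":0,"az":-3.4},{"hand":0.7,"dx":0,"dy":0,"dz":0,"ax":0,"ay":0,"az":-5.1},{"hand":0.7,"dx":0,"dy":0,"dz":0,"ax":0,"ay":0,"az":-6.8},{"hand":0.7,"dx":0,"dy":0,"dz":0,"ax":0,"ay":0,"az":-8.5}]' >/dev/null
python3 -m pendant '[{"hand":0.7,"dx":0,"dy":0,"dz":0,"ax":0,"ay":0,"az":-1.5},{"hand":0.7,"dx":0,"dy":0,"dz":0,"ax":0,"ay":0,"az":-1.5},{"hand":0.7,"dx":0,"dy":0,"dz":0,"ax":0,"ay":0,"az":-1.5},{"hand":0.7,"dx":0,"dy":0,"dz":0,"ax":0,"ay":0,"az":-1.5}]' >/dev/null
python3 - <<'E'
from h import *
st()
d=snap('wrist','w6'); w=45
u,v=proj(d,[.608,.0655,.13]).astype(int); print(u-w,v-w,d['cam_to_world'][:3,3])
u=min(max(u,w),560-w);v=min(max(v,w),420-w);print(u-w,v-w)
cv2.imwrite('pics/c6.png',cv2.resize(d['img'][v-w:v+w,u-w:u+w],(540,540),interpolation=cv2.INTER_CUBIC)[:,:,::-1])
E
```

```text
t 24.05 p [0.5794 0.0744 0.2753] psi -3.0825 z [-0.001 -0.    -1.   ] F [-0.56  0.22 -0.63] M [ 0.084 -0.032  0.052] gap 0.698 grip 0.0 q6 -0.346
205 140 [ 0.58421296 -0.00604359  0.4183374 ]
205 140
```

View pics/c6.png

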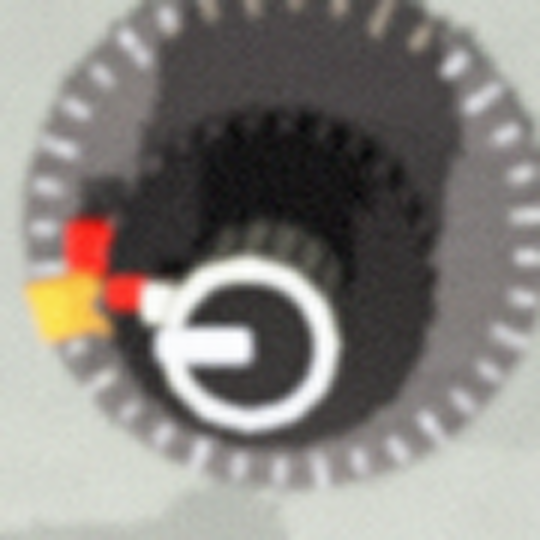

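This view shows the lug at (88,246) against the brass bush, the ring stripe at (125,293), the nose at (152,303) and the top stripe running from (248,345) to (158,348).

Run:
```python
from h import *
w=load('w6'); q=90/540; A=ray(w,205+250*q,140+343*q,.167)[:2]; print(A)
for n,u,v,z in (('lug',88,243,.112),('ringstripe',125,292,.139),('nose',146,302,.145),('topstripe',160,348,.167)):
    for B in (A,np.array([.608,.0655])):
        e=ray(w,205+u*q,140+v*q,z)[:2]-B; print(n,np.hypot(*e).round(4),np.arctan2(e[1],e[0]).round(3))
```

```text
[0.60748387 0.065848  ]
lug 0.0318 0.014
lug 0.0313 0.025
ringstripe 0.0215 0.057
ringstripe 0.021 0.075
nose 0.0174 0.056
nose 0.0169 0.078
topstripe 0.0122 0.117
topstripe 0.0118 0.151
```

The pointer and lug agree within about 0.05 rad (the limit is 0.14), the lug is at the stop and the gripper is clear. I'm handing in.

```bash
python3 -c "
from rig import env
print(env.sign_off())"
```

```text
the job is handed in; nothing more can be done
None
```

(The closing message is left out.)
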